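Call the storeroom runner and point out the canister and its box

ROBOT

A 6-joint arm with a two-finger parallel gripper is mounted at the origin on the work surface. World frame = base frame: x ahead of the robot, y to its left, z up, the work surface at z = 0. Lengths are in m, angles in rad, forces in N, time in s.
With the tool pointing down it reaches from about 0.35 to 0.775 m from the base axis. Payload 5.5 kg.
Tool frame: the origin (TCP) lies at the very end of the fingers, on their centre line; the grasp point (between the pads) lies 19 mm behind it (grip_depth is the distance from the TCP to the grasp point, in m); z points along the fingers, y is the direction in which the jaws open and shut (so a half turn about z gives the same grasp; the last joint's range is limited). The gripper opens to 85 mm and grips with 20 to 120 N. Pads are 22 mm wide; open, the fingers measure 114 mm over their backs; the gripper's body (76 mm by 85 mm) begins 54 mm behind the grasp point. The pads swing forward as they close: fully open they stand 13 mm farther back than shut.
Start: joints at [1.062, 0.313, 0.046, 1.304, 0, 1.431], TCP at [0.207, 0.536, 0.231] pointing down, gripper open.
Joint ranges: [-2.76, 2.76], [-0.86, 1.69], [-1.03, 1.26], [-2.2, 2.34], [-1.47, 1.5], [-3.14, 3.14]. Speed limits (rad/s): [2.57, 2.57, 3.14, 3.14, 3.14, 3.14].

INTERFACE

Orientations are given as a 3x3 rotation matrix whose columns are the frame's x, y, z axes.
In Python, from workcell import * gives the robot as it stands. Calls block until the motion is done:
- goto(position, orientation): joint-space move of the TCP to a pose.
- servo_line(position, ori=None, v=0.15): straight line of the TCP; ori=None keeps the orientation; v is the mean speed in m/s.
- goto_joints(angles): joint-space move.
- gripper_open() and grasp(effort=None): open the fingers fully, or close them until they stop; effort is the grip in N (None keeps the last).
- dwell(seconds).
- inverse_kinematics(position, orientation): joint angles nearest the present ones, or None.
- read_camera(name): name is "side" or "top" or "wrist"; returns a dict with "frame" (384x512x3 uint8, red, green, blue), "range_z" (384x512 float32, m along the optical axis (not along the pixel's ray), 0 where there is no reading), "fx", "fy", "cx", "cy" (pixels), "dist_coeffs" ([k1, k2, p1, p2, k3] as OpenCV has them; the pictures are not rectified), "R" (3x3) and "t" (3): a world point X has camera coordinates R X + t. Camera axes: x right, y down, z forward; pixel columns grow to the right and rows downward; lengths in m; the calibration is good to about 2 mm. A picture is of the moment at which its call begins.
A pose or a line that the arm cannot do raises MotionError and nothing moves.
- hand_in(): hands the job in, once; it reports no verdict.
Readings, each from a call of its own:
- get_clock(): time.
- get_qpos(): joint angles.
- get_dq(): joint speeds.
- get_joint_torque(): joint torques, N m.
- get_tcp_pos(): TCP position.
- get_eef_rot(): TCP orientation.
- get_force(): force on the tool from outside, world axes, zero at the start.
- get_torque(): the same for the moment, N m.
- get_grip_width(): finger opening in m.
Only numpy, scipy, OpenCV 4.12 (cv2) and the standard library are available. Lean on these libraries where they do the work, as an engineer would, in place of code of your own. Each camera call takes 0.05 s, during which the arm holds its last target.

TASK

Press the call button fully down to call the storeroom runner, then show him the job: point at the cap of the middle-sized of the three white canisters on the table, with the fingertips about two centimetres straight above it, and stay there for two seconds. Then point in the same way at the open box without dividers, with the fingertips about two centimetres above the middle of its mouth, for two seconds. Do not point at the other canisters or the divided box, and do not touch, shift or lift any of the canisters, boxes or other goods.

Things in the scene. Friction and masses are not known exactly. Their poses are not given: they have to be found in the camera images.
- call (a joint): Travel of the call button, m: 0 = up, 0.006 = fully down. A spring pushes it back up; fully down takes about 5 N.
- call_top (a point): Centre of the top face of the call button: a round grey plastic push button 40 mm across, standing 10 mm out of a round grey housing 56 mm across and 12 mm high, on a white plastic block 85 x 85 x 50 mm fixed to the table; the button's top is 72 mm above the table when up. It is pressed straight down.
- can_large_cap (a point): Centre of the top face of the large canister's screw cap, 250 mm above the table. The canister is a white plastic jerrycan with a paper label and grey cap, 140 mm wide (along its own y), 100 mm deep (x), body 200 mm tall, 250 mm to the top of the cap; the cap sits 31 mm off the middle of the width towards +y, and a carrying handle on the other half. Axes upright, z up; it stands loose on the table.
- can_medium_cap (a point): Centre of the top face of the medium canister's screw cap, 195 mm above the table. The canister is a white plastic jerrycan with a paper label and grey cap, 105 mm wide (along its own y), 80 mm deep (x), body 156 mm tall, 195 mm to the top of the cap; the cap sits 23 mm off the middle of the width towards +y, and a carrying handle on the other half. Axes upright, z up; it stands loose on the table.
- can_small_cap (a point): Centre of the top face of the small canister's screw cap, 145 mm above the table. The canister is a white plastic jerrycan with a paper label and grey cap, 80 mm wide (along its own y), 65 mm deep (x), body 116 mm tall, 145 mm to the top of the cap; the cap sits 18 mm off the middle of the width towards +y, and a carrying handle on the other half. Axes upright, z up; it stands loose on the table.
- can_large: The large canister itself; origin at the middle of its underside, z up.
- can_medium: The medium canister itself; origin at the middle of its underside, z up.
- can_small: The small canister itself; origin at the middle of its underside, z up.
- box_plain_mouth (a point): Centre of the mouth of the open blue plastic box with nothing inside and no dividers, level with its rim, 70 mm above the table. Box 150 x 150 x 70 mm, walls 4 mm, fixed to the table; axes along its sides, z up.
- box_plain: The same box; origin at the middle of its underside.
- box_divided_mouth (a point): Centre of the mouth of the open blue plastic box with a cross of two dividers making four compartments, level with its rim, 70 mm above the table. Box 150 x 150 x 70 mm, walls 4 mm, fixed to the table; axes along its sides, z up.
- box_divided: The same box; origin at the middle of its underside.
- tin: Bystander: steel tin with a paper label, 74 mm across, 110 mm tall, origin under its middle.
- bag_roll: Bystander: black roll of bin bags lying on the table, 70 mm thick, 220 mm long.
- dust_brush: Bystander: brush with a long handle, lying on the table.
- cup: Bystander: white mug, 80 mm across, 90 mm tall, origin under its middle.
- jar: Bystander: glass jar, 70 mm across, 100 mm tall, origin under its middle.
- tap: Bystander: small white plastic canister tap, 84 mm long, lying on the table.
Things that resemble listed ones, but are neither listed nor needed, are in the scene too. What is shaped like the part that bears call but orange or turquoise is not meant.

How it is judged:
By the outcome, as a careful person would: the job done as asked, in the order asked, and still so for the second after the job is handed in, with the robot touching nothing.
It also fails if it takes over 61 s, if anything falls off the work surface, if the arm or the gripper's body presses on something with over 40 N, if the wrist force passes 120 N, or if a joint passes its speed limit or range.

## Working session

There is one attempt and no reset: what is moved stays moved. The work goes in short steps, each a Python script; the robot and the scene stay as the last script left them, time stands still between calls to the robot, and variables do not carry over. Pictures are saved under pics/ and viewed, and the job is handed in when it is done.

```bash
ls; mkdir -p pics
python3 - <<'E'
from workcell import *
import cv2,pickle
for n in ["side","top","wrist"]:
    c=read_camera(n); pickle.dump(c,open(f"{n}.pkl","wb"))
    cv2.imwrite(f"pics/{n}0.png",cv2.resize(c["frame"][:,:,::-1],(800,600),interpolation=cv2.INTER_CUBIC))
    print(n,c["fx"],c["dist_coeffs"],c["R"],c["t"])
print(get_clock(),get_eef_rot())
E
```

```text
pics
side 350.17358580934376 [-0.06092593  0.          0.          0.          0.        ] [[ 0.92014387 -0.39156984  0.00288518]
 [-0.23446862 -0.55684543 -0.79683602]
 [ 0.31362355  0.73252729 -0.60418874]] [-0.44825989  0.22355871  1.19693853]
top 420.7638527031376 [-0.00592794  0.          0.          0.          0.        ] [[-0.0167777  -0.99981259 -0.0096592 ]
 [-0.9955412   0.01760132 -0.09267101]
 [ 0.09282365  0.00806133 -0.99564993]] [0.02664479 0.4799589  1.32136601]
wrist 319.3681496225294 [-0.07507799  0.          0.          0.          0.        ] [[ 0.35964815  0.93308421 -0.00265621]
 [ 0.88391469 -0.33978156  0.32131497]
 [ 0.2989114  -0.11790819 -0.94696865]] [-0.57315238 -0.04263986  0.38022054]
0.15 [[-9.32766693e-01  3.60480024e-01 -6.69894785e-04]
 [ 3.60480589e-01  9.32765984e-01 -1.16804578e-03]
 [ 2.03797897e-04 -1.33099827e-03 -9.99999093e-01]]
```

View pics/top0.png

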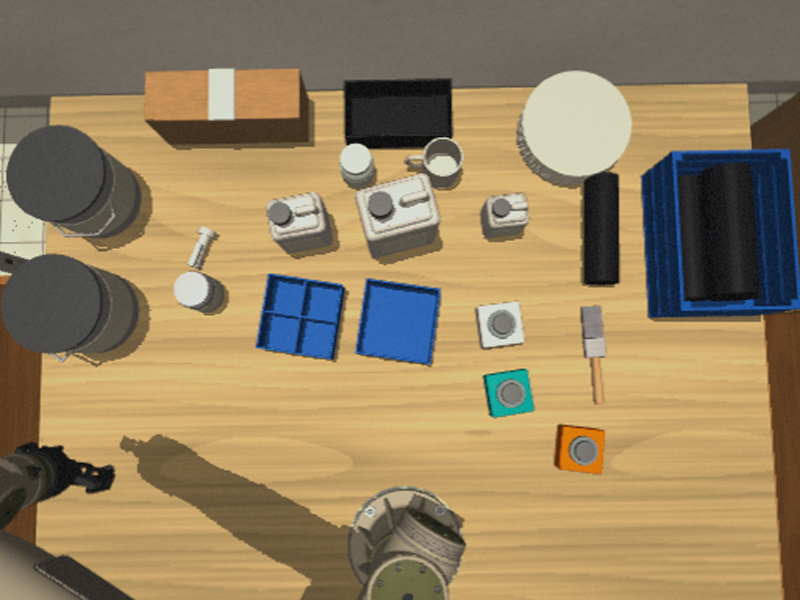

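View pics/side0.png

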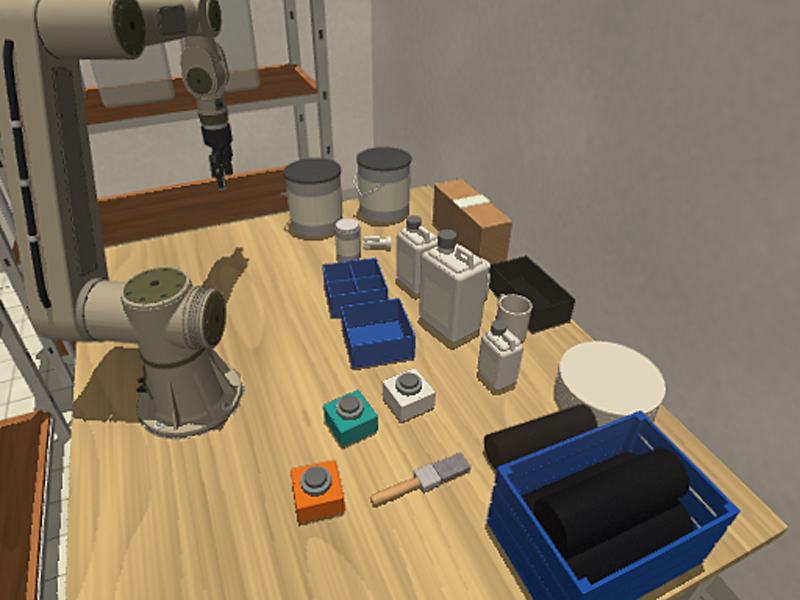

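Top view, in 800x600 pixels:
- **Canisters:** their caps are at (281,213), (381,205) and (502,212). By size the left one is medium, the centre one large and the right one small, to be checked by cap height.
- **Buttons:** white block (502,324), turquoise (512,393) and orange (582,450). The white one is meant.
- **Boxes:** the plain one is at (399,322) and the divided one at (301,316).

Next I measure these and make a crop.

```bash
cat > h.py <<'E'
import numpy as np,cv2,pickle
def K(c): return np.array([[c["fx"],0,c["cx"]],[0,c["fy"],c["cy"]],[0,0,1.]])
def ray(c,uv):
    n=cv2.undistortPoints(np.array([[uv]],float),K(c),np.array(c["dist_coeffs"]))[0,0]
    R=np.array(c["R"]);return -R.T@np.array(c["t"]),R.T@np.array([n[0],n[1],1])
def onplane(c,uv,z):
    o,d=ray(c,uv);return o+d*(z-o[2])/d[2]
def cloud(c):
    h,w=c["range_z"].shape
    g=np.stack(np.meshgrid(np.arange(w),np.arange(h)),-1).reshape(-1,1,2).astype(float)
    n=cv2.undistortPoints(g,K(c),np.array(c["dist_coeffs"])).reshape(h,w,2)
    z=c["range_z"];P=np.dstack([n*z[...,None],z])
    return (P-np.array(c["t"]))@np.array(c["R"])
E
python3 - <<'E'
from h import *
for cam,W in (("top",dict(btn=(502,324,.072),med=(281,213,.195),large=(381,205,.25),small=(502,212,.145))),
              ("side",dict(btn=(409,379,.072),med=(413,221,.195),large=(447,238,.25),small=(498,327,.145)))):
    c=pickle.load(open(cam+".pkl","rb"));X=cloud(c);hsv=cv2.cvtColor(c["frame"],cv2.COLOR_RGB2HSV)
    for n,(u,v,h) in W.items():
        u,v=int(u*.64),int(v*.64)
        m=np.zeros(hsv.shape[:2],np.uint8);r=18
        ok=(abs(X[...,2]-h)<.006)&(hsv[...,2]<165)&(hsv[...,1]<60)
        m[v-r:v+r,u-r:u+r]=ok[v-r:v+r,u-r:u+r]
        k,l,s,ce=cv2.connectedComponentsWithStats(m)
        i=1+s[1:,4].argmax();p=onplane(c,ce[i],h)
        print(cam,n,ce[i].round(1),s[i],"z",np.median(X[l==i][:,2]).round(4),p.round(4),"r",np.hypot(*p[:2]).round(3), "cloud",X[l==i].mean(0).round(4))
c=pickle.load(open("top.pkl","rb"));X=cloud(c);hsv=cv2.cvtColor(c["frame"],cv2.COLOR_RGB2HSV)
blue=(hsv[...,0]>95)&(hsv[...,0]<130)&(hsv[...,1]>100)
for n,(u,v) in dict(plain=(399,322),div=(301,316)).items():
    u,v=int(u*.64),int(v*.64);m=np.zeros(blue.shape,np.uint8);m[v-40:v+40,u-31:u+33]=(blue&(X[...,2]>.062)&(X[...,2]<.08))[v-40:v+40,u-31:u+33]
    pts=X[m>0][:,:2].astype(np.float32)
    print(n,cv2.minAreaRect(pts),"floor z at middle",X[v,u,2])
f=c["frame"][100:240,150:350,::-1];cv2.imwrite("pics/crop0.png",cv2.resize(f,(800,560),interpolation=cv2.INTER_CUBIC))
E
```

```text
top btn [321.  206.6] [315 199  13  15 137] z 0.0724 [ 0.4377 -0.196   0.072 ] r 0.48 cloud [ 0.4377 -0.196   0.0721]
top med [178.7 135.9] [172 129  15  15 152] z 0.1961 [0.6369 0.2184 0.195 ] r 0.673 cloud [0.6367 0.2182 0.1959]
top large [242.6 130.3] [235 123  16  16 202] z 0.2505 [0.6356 0.036  0.25  ] r 0.637 cloud [0.6355 0.036  0.2505]
top small [320.3 132.3] [315 127  13  12 106] z 0.1453 [ 0.6517 -0.1895  0.145 ] r 0.679 cloud [ 0.6517 -0.1895  0.145 ]
side btn [261.3 242.8] [256 238  12  10  91] z 0.0704 [ 0.4354 -0.2023  0.072 ] r 0.48 cloud [ 0.4361 -0.2008  0.0704]
side med [264.4 140.2] [260 138   9   6  37] z 0.1938 [0.6339 0.2123 0.195 ] r 0.669 cloud [0.6349 0.2144 0.1937]
side large [285.9 149.9] [281 147  11   7  65] z 0.2487 [0.6334 0.0287 0.25  ] r 0.634 cloud [0.6347 0.031  0.2485]
side small [319.4 208. ] [315 205  10   8  61] z 0.1429 [ 0.6501 -0.1959  0.145 ] r 0.679 cloud [ 0.6516 -0.1938  0.143 ]
plain ((0.4463883936405182, 0.007882140576839447), (0.1469266712665558, 0.14999723434448242), 80.78726196289062) floor z at middle 0.0011833068955132094
div ((0.45967063307762146, 0.20287653803825378), (0.14746838808059692, 0.14914681017398834), 80.3421401977539) floor z at middle 0.06299336294920918
```

View pics/crop0.png

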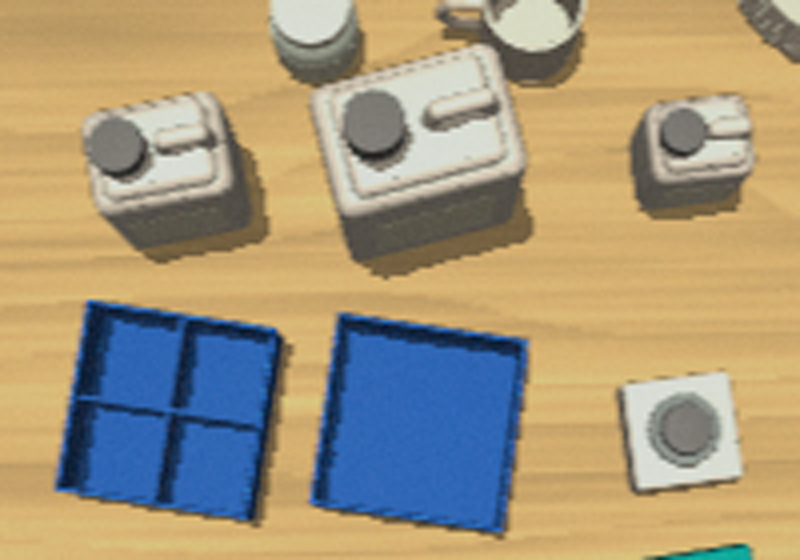

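Cap heights of 0.196, 0.2505 and 0.145 m confirm left is medium, centre large and right small. The crop shows the plain box at (420,425) with no cross, the divided one at (170,410), and the white-block button at (685,425). The top and side views disagree by about 6 mm in y, so I'll check with the wrist camera from above the button.

Run:
```python
from workcell import *
from h import *
D=np.array([[-1,0,0],[0,1,0],[0,0,-1.]])
print(grasp(20))
servo_line([0.207,0.536,0.32])
goto([0.437,-0.198,0.32],D); servo_line([0.42,-0.198,0.2],v=.25)
c=read_camera("wrist");pickle.dump(c,open("w1.pkl","wb"))
print(get_tcp_pos(),get_clock(),get_grip_width(),get_force())
cv2.imwrite("pics/w1.png",cv2.resize(c["frame"][:,:,::-1],(800,600)))
```

```text
False
[ 0.42123513 -0.19850738  0.20168268] 5.0583 0.00042710203587460245 [0.05663852 0.0664858  0.49145965]
```

View pics/w1.png

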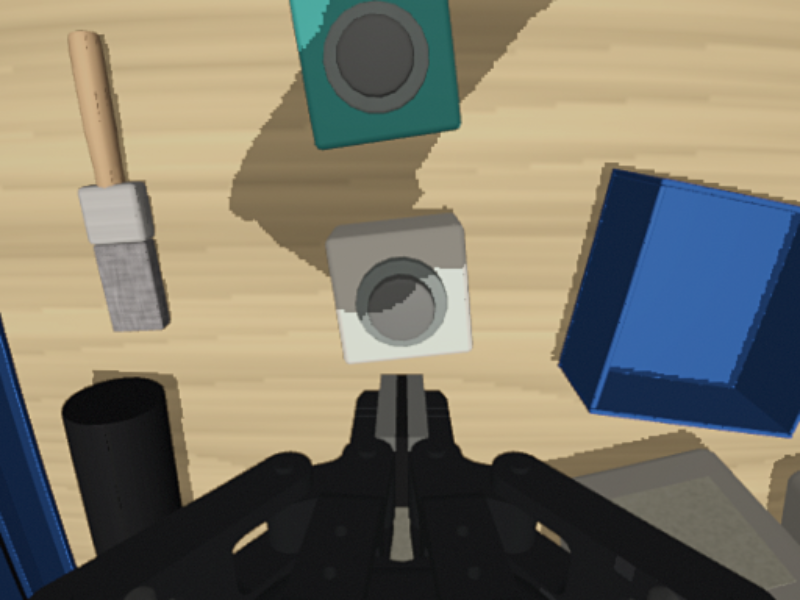

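The wrist view shows the button top on the white block at about (401,307), nearly centred between the finger lines. The plain box is at right and the turquoise block behind.

Run:
```python
from h import *
c=pickle.load(open("w1.pkl","rb"));X=cloud(c)
f=c["frame"];hsv=cv2.cvtColor(f,cv2.COLOR_RGB2HSV)
m=(abs(X[...,2]-.072)<.004);m[:150]=0;m[240:]=0;m[:,:220]=0;m[:,300:]=0
k,l,s,ce=cv2.connectedComponentsWithStats(m.astype(np.uint8));i=1+s[1:,4].argmax()
print(s[i],ce[i],onplane(c,ce[i],.072),np.ptp(X[l==i],axis=0))
blue=(hsv[...,0]>95)&(hsv[...,0]<130)&(hsv[...,1]>100)&(abs(X[...,2]-.07)<.006);blue[:,:330]=0
p=X[blue];print(p.min(0),p.max(0),cv2.minAreaRect(p[:,:2].astype(np.float32)))
```

```text
[ 235  177   43   41 1372] [256.29883382 197.25437318] [ 0.43614086 -0.19946473  0.072     ] [0.03840758 0.03845548 0.0052914 ]
[ 0.36132495 -0.07977299  0.06400782] [0.53037918 0.06937621 0.07107805] ((0.4463120102882385, 0.004958346486091614), (0.1500050574541092, 0.14958548545837402), 80.99202728271484)
```

The wrist estimate lies between the top and side ones, with a button diameter of 38 mm and a box of 150 mm, so the sizes agree. Now press the button in small steps while watching the force.

Run:
```python
from workcell import *
import numpy as np
b=np.array([0.4361,-0.1992])
servo_line([*b,0.12]); servo_line([*b,0.078],v=.06); dwell(.2)
f0=get_force(); print(get_tcp_pos(),f0)
for z in np.arange(.072,.0555,-.0015):
    servo_line([*b,z],v=.03); dwell(.08)
    f=get_force(); print(round(z,4),get_tcp_pos().round(4),(f-f0).round(1))
    if f[2]-f0[2]>14: break
dwell(.3);print(get_tcp_pos(),get_force()-f0,get_clock())
```

```text
[ 0.43642491 -0.1994      0.07839991] [ 0.83859337 -0.96909192 -0.3775951 ]
0.072 [ 0.4362 -0.1992  0.0721] [-0.1  1.   1.5]
0.0705 [ 0.4362 -0.1993  0.0706] [-1.3  0.8  3.5]
0.069 [ 0.4362 -0.1993  0.0691] [-0.3  1.9  3.4]
0.0675 [ 0.4362 -0.1993  0.0676] [-2.3  0.1  4. ]
0.066 [ 0.4362 -0.1993  0.0661] [-1.4  1.   4.6]
0.0645 [ 0.4363 -0.1993  0.0658] [-3.9  2.4 16.9]
[ 0.43624901 -0.1993332   0.06586557] [-4.25138852  2.17249866 16.69335224] 9.2
```

The button is on its hard stop: 16.7 N, with z stalled at 0.0659, i.e. 6 mm of travel. Next I lift and look at the medium cap from slightly short of it.

Run:
```python
from workcell import *
from h import *
servo_line([0.4361,-0.1992,0.11],v=.1); dwell(.1);print(get_force())
servo_line([0.4361,-0.1992,0.34],v=.25)
D=np.array([[-1,0,0],[0,1,0],[0,0,-1.]])
goto([0.56,0.2155,0.34],D); servo_line([0.59,0.2155,0.30],v=.2); dwell(.2)
c=read_camera("wrist");pickle.dump(c,open("w2.pkl","wb"));X=cloud(c)
m=(abs(X[...,2]-.195)<.006)
k,l,s,ce=cv2.connectedComponentsWithStats(m.astype(np.uint8))
for i in range(1,k):
    if s[i,4]>150: print(s[i],ce[i],onplane(c,ce[i],.195),np.ptp(X[l==i],axis=0))
print(get_tcp_pos(),get_clock())
cv2.imwrite("pics/w2.png",cv2.resize(c["frame"][:,:,::-1],(800,600)))
```

```text
[-0.12842878 -0.55764769 -0.26014668]
[   0  179  114  111 3193] [ 69.68618854 222.10836204] [0.62096352 0.05079236 0.195     ] [0.10870264 0.09503621 0.01199234]
[239 217  45  32 919] [261.83569097 231.48531012] [0.62882177 0.21887813 0.195     ] [0.02883553 0.03859544 0.00686764]
[0.58997156 0.21553098 0.30151505] 13.2167
```

View pics/w2.png

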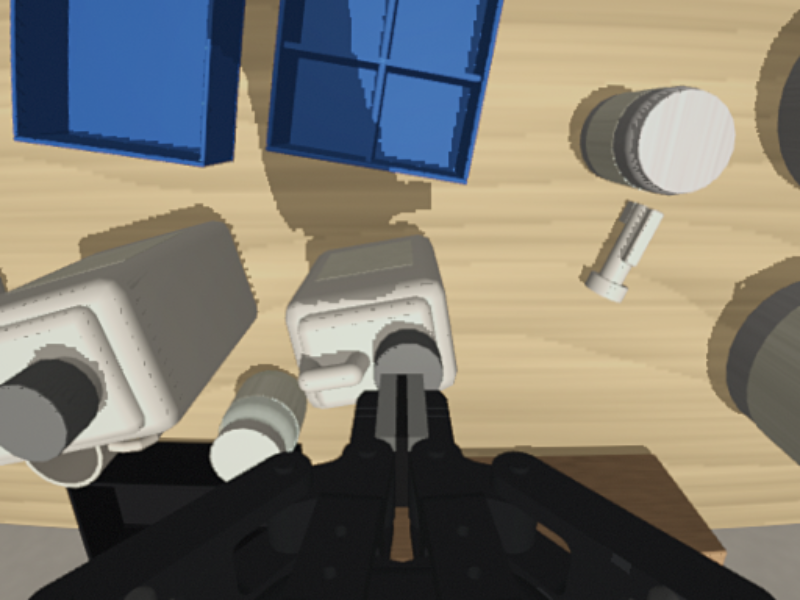

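The medium canister is at (370,330) with its cap at (408,362), partly hidden by the fingertips. The large canister is at left, clear of the gripper. The wrist gives y≈0.2185, top 0.2184 and side 0.212, so I use (0.636, 0.217).

Run:
```python
from workcell import *
from h import *
servo_line([0.636,0.217,0.29],v=.15); servo_line([0.636,0.217,0.2145],v=.08); 
dwell(.4); a=get_clock(); print(get_tcp_pos(),get_force(),a)
for n in ["side","top"]:
    c=read_camera(n);cv2.imwrite(f"pics/{n}3.png",cv2.resize((c["frame"][90:215,200:360] if n=="side" else c["frame"][80:230,140:340])[:,:,::-1],(800,600),interpolation=cv2.INTER_CUBIC))
dwell(2.3);print(get_tcp_pos(),get_clock())
```

```text
[0.63609057 0.21700809 0.21463983] [ 0.40688558  0.17481774 -0.00577815] 15.175
[0.63597447 0.21698793 0.21450182] 17.575
```

View pics/side3.png

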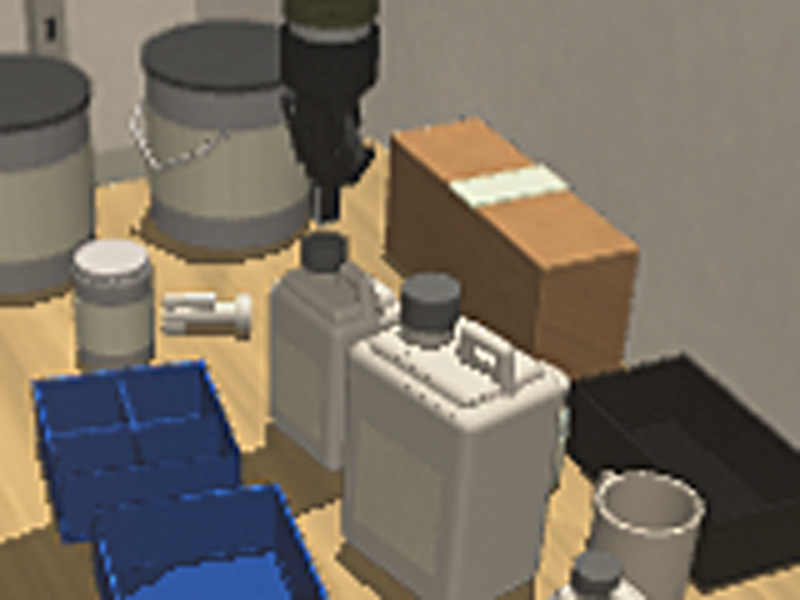

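The side view shows the fingertips at (328,220) directly above the medium cap at (326,240), not touching it. Now the plain box.

Run:
```python
from workcell import *
from h import *
servo_line([0.636,0.217,0.33],v=.15)
D=np.array([[-1,0,0],[0,1,0],[0,0,-1.]])
goto([0.4463,0.0055,0.30],D); servo_line([0.4463,0.0055,0.0895],v=.15)
dwell(.4); print(get_tcp_pos(),get_force(),get_clock())
for n in ["side","wrist"]:
    c=read_camera(n);f=c["frame"][110:260,180:380] if n=="side" else c["frame"]
    cv2.imwrite(f"pics/{n}4.png",cv2.resize(f[:,:,::-1],(800,600),interpolation=cv2.INTER_CUBIC))
dwell(2.3);print(get_tcp_pos(),get_clock())
servo_line([0.4463,0.0055,0.30],v=.25)
dwell(.3)
c=read_camera("side");cv2.imwrite("pics/side5.png",cv2.resize(c["frame"][:,:,::-1],(800,600)))
print(get_tcp_pos(),get_force(),get_clock())
```

```text
[0.44640945 0.00546916 0.08966637] [-0.467452   -0.17447765 -0.04578495] 21.5417
[0.44629035 0.00550824 0.08949189] 23.9417
[0.4460214  0.00555106 0.29935119] [0.1563044  0.18854571 0.22862037] 25.2833
```

View pics/side4.png

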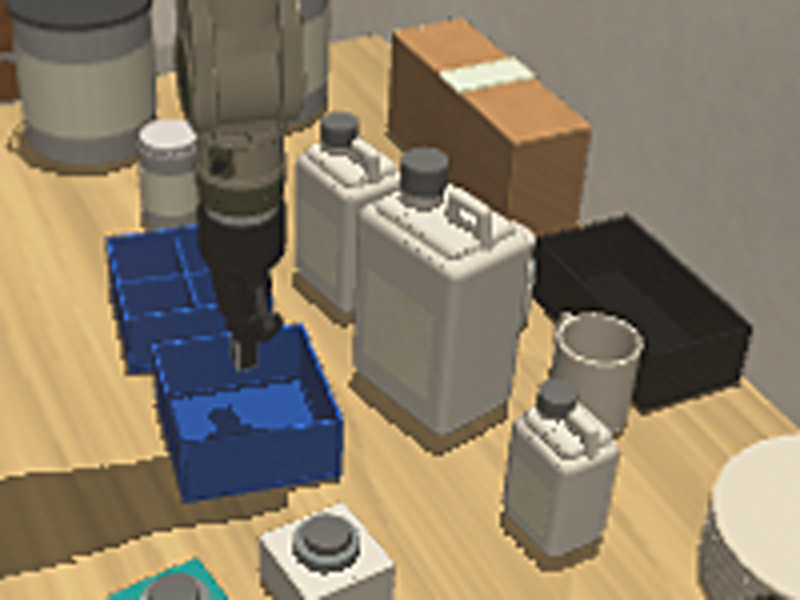

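View pics/side5.png

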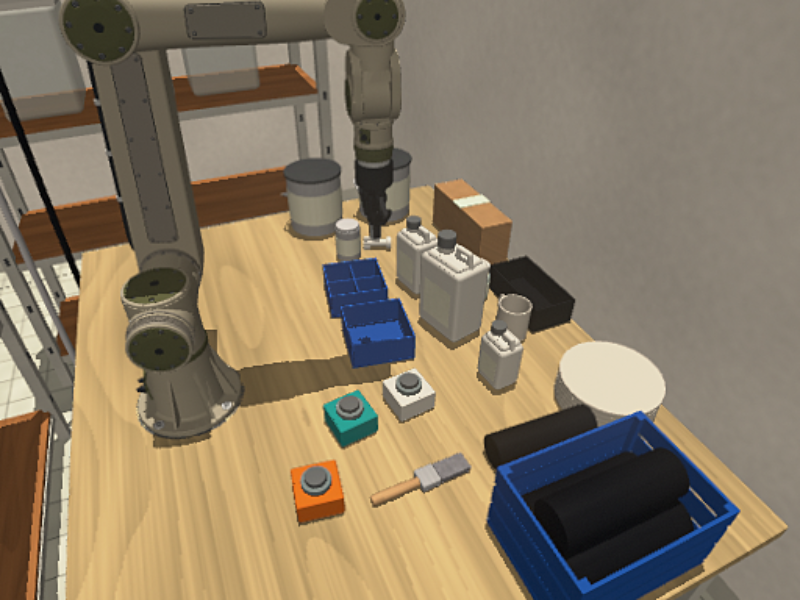

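View pics/wrist4.png

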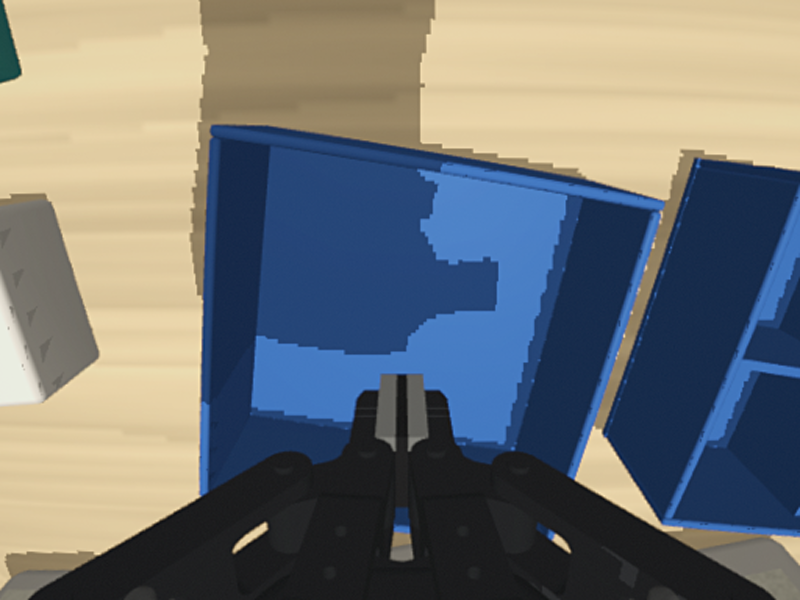

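The fingertips were over the middle of the plain box: the wrist view shows the tips at (402,375) between its walls, and the side view at (245,365). All goods look to be where they were, and the arm is clear.

```bash
python3 -c "
from workcell import *
print(get_clock());hand_in()"
```

```text
25.2833
the job is handed in; nothing more can be done
```

I did the whole job in the order asked and handed it in at 25.3 s. The hand-in gives no verdict.

- **Call button:** I pressed the one on the white block onto its stop: about 6 mm of travel, then 16.7 N, where fully down takes about 5 N.
- **Medium canister:** I held the fingertips at z = 0.2145, 19.5 mm above its cap, for over two seconds. I picked it by cap height: 0.196 m, against 0.2505 m for the large and 0.145 m for the small.
- **Plain box:** I held the fingertips at z = 0.0895, 19.5 mm above the middle of its mouth, for over two seconds.
- **Final checks:** The tool force stayed near zero at both points. The last side picture shows the goods where they were, and the arm ended clear of everything at z = 0.30. I judged that by eye and did not re-measure the canisters.
- **Disagreement:** The side camera put the button and caps about 6 mm lower in y than the top camera. The wrist camera fell between them for the button and matched the top camera for the medium cap. I used in-between values, so the pointing could be a few millimetres off centre sideways.

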